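# Tighten the shaker's tie-down screw with the large hex key

### The job

The dish platform of the lab shaker has come loose. Take the thicker of the two T-handled hex keys out of the stand, seat it fully home in the recessed socket in the middle of the platform before turning anything, then turn the screw clockwise (seen from above) until it reaches its stop. Leave the key standing in the socket, let go, and leave the slim key in the stand.

Things in the scene. Friction and masses are not known exactly. Their poses are not given: they have to be found in the camera images.
- key_grip (a point): Thick T-key, bar centre. Hangs upright by its collar in either hole of a fixed 78 mm high stand. Black bar 85 (x) x 16 (y) x 16 mm, ~0.3 kg. z up. Steel hex shank 17 across flats, normals of one pair along x; last 8 mm tapered to 10. Tip 107 below this point; collar 34 wide, top 30 below, underside 37 below, so 70 mm of shank is in the 27 mm round hole; holes 140 apart.
- slim_key_grip (a point): Slim T-handled hex key, centre of its bar; it hangs in the stand's other hole and stays there. Black bar 60 (x) x 12 (y) x 16 mm, shank 9 mm across flats; collar and heights as on the thick key.
- socket (a point): Mouth centre of the hex socket in mid platform (280 mm square, top 116 mm above bench, 15 mm high dishes on it). z up; turns with the screw, which floats 8 mm sideways on soft springs. Hex funnel 40 mm across flats narrows in 22 mm to an 18.5 mm hex hole 22 deep: floor 44 below mouth. Flat normals along x: key fits with its x at 0, 60.. deg to this x, 10 deg play. Fully home, key_grip is 63 mm above this point.
- screw (a joint): Angle of the tie-down screw, rad. Grows clockwise seen from above; starts at 0 to 0.25, firm stop at 0.95. Stiff (0.08 N m), stays where left. Owing to its play the key must turn up to 0.36 rad more than the screw.
There are look-alikes about, which are no part of the job. What is shaped like the part that bears key_grip but orange is not meant.

How it is judged:
On the way, in this order (a step that is already met when the one before it is completed fails the run):
1. the thick key is fully home in the socket, the screw not yet turned (z of key_grip in the frame of socket below 0.069 m and horizontal distance between key_grip and socket below 0.015 m and angle between key_grip's own z axis and vertical below 0.18 rad and value of joint screw below 0.5 rad), for 0.2 s.
2. the screw is turned clockwise to its stop by the seated key (z of key_grip in the frame of socket below 0.069 m and horizontal distance between key_grip and socket below 0.015 m and angle between key_grip's own z axis and vertical below 0.18 rad and value of joint screw above 0.82 rad), for 0.2 s.
At the end, for the whole second after the job is handed in: The screw is turned clockwise to its stop (0.95 rad, at least 0.82), and the thick key stands fully home in the socket: bar centre within 15 mm sideways of the socket axis, less than 69 mm above the mouth (home is 63 mm), leaning less than 10 degrees, and released (all of step 2); the robot touches nothing.
It fails at once if the slim key is taken out or knocked (moved more than 20 mm) (distance of slim_key_grip from where it was at the start of the episode above 0.02 m).
It also fails if it takes over 48 s, if anything falls off the work surface, if the arm or the gripper's body presses on something with over 40 N, if the wrist force passes 120 N, or if a joint passes its speed limit or range.

### The arm

A 6-joint arm with a two-finger parallel gripper is mounted at the origin on the work surface. World frame = base frame: x ahead of the robot, y to its left, z up, the work surface at z = 0. Lengths are in m, angles in rad, forces in N, time in s.
With the tool pointing down it reaches from about 0.3 to 0.775 m from the base axis. Payload 14.6 kg.
Tool frame: the origin (TCP) lies on the centre line of the jaws, within the pads' length; the fingertips stand 19 mm ahead of it and the grasp point (between the pads) is the TCP; z points along the fingers, x is the direction in which the jaws open and shut, and the axes are right-handed (so a half turn about z gives the same grasp; the last joint's range is limited). The gripper opens to 94 mm and grips with 3 to 60 N. Pads are 16 mm wide; open, the fingers measure 119 mm over their backs; the gripper's body (75 mm by 177 mm) begins 78 mm behind the grasp point.
Start: joints at [1.121, 0.3, 1.521, -0, 1.321, -0.067], TCP at [0.205, 0.51, 0.224] pointing down, gripper open.
Joint ranges: [-3.03, 3.03], [-0.79, 2.21], [0.23, 2.52], [-1.04, 4.18], [0, 3.07], [-2.55, 2.55]. Speed limits (rad/s): [2.22, 2.22, 2.57, 3.14, 3.14, 3.14].

### API

Orientations are given as [roll, pitch, yaw] about the fixed x, y, z axes, in that order (R = Rz(yaw) Ry(pitch) Rx(roll)).
In Python, from station import ctrl, imaging gives the robot as it stands.
- The arm moves only by the shell command python3 -m handwheel 'ROWS' [OPENING] [FORCE]. ROWS is JSON, a list that holds one entry, the list of rows, each a list of 4 numbers: the shift along the tool's x, y, z in m, then the turn about the tool's z in rad. A call has 1 to 10 rows; each row shifts and turns the pose as measured when the row begins, along the tool's axes as they then stand; what a row does not reach is not made up. A row lasts 1/10 s, in which the tool goes at most 50 mm and 8.59 degrees, less where a joint would pass 70% of its speed; a pose out of reach is approached as far as the arm can. A call is refused whole if a number of a shift passes 0.05 or a number of a turn 0.15, either way. A call with a gripper value outside its range is refused whole. OPENING is the finger opening in m, from 0 to 0.094, set as the call begins (- or left out, the last holds). The fingers move at their own pace and stop on an object; FORCE is the grip in N (left out, the last holds). Time passes only in rows, so rows that do not move let the fingers close. It gives the time, the measured TCP pose, the force and the opening at its end, in the units of the state.
- ctrl.get_obs(): the state, without advancing time (a new reading comes with each control period).
- imaging.camera(name): name is "scene" or "top" or "wrist"; returns the picture (400x640x3 uint8, red, green, blue); there is no depth.
- imaging.camera_model(name): a dict with "camera_matrix" (3x3 intrinsics, pixels), "position" and "attitude" of the camera in the world. Camera axes: x right, y up, looking along -z (the intrinsics and any distortion apply to the point x, -y, -z); pixel columns grow to the right and rows downward; lengths in m; the calibration is good to about 2 mm. A picture is of the moment at which its call begins: read the wrist's pose just before it. camera_model takes no time and is no camera call; for the wrist camera it gives the pose at the moment of the call.
- ctrl.hand_in(): hands the job in, once; it reports no verdict.
The state is a dict: "time_s": time; "qpos": joint angles; "joint_vel": joint speeds; "tau": joint torques, N m; "ee_pos": TCP position; "eef_rot": TCP orientation; "force": force on the tool from outside, world axes, zero at the start; "moment": the same for the moment, N m; "grip_width": finger opening in m.
Only numpy, scipy, OpenCV 4.12 (cv2) and the standard library are available. Lean on these libraries where they do the work, as an engineer would, in place of code of your own. Each camera call takes 0.05 s, during which the arm holds its last target. There are 200 camera calls.

## Working session

There is one attempt and no reset: what is moved stays moved. The work goes in short steps, Python scripts to look and compute and a shell command to move; the robot and the scene stay as the last step left them, time stands still between calls to the robot, and variables do not carry over. Pictures are saved under pics/ and viewed, about 8 in all and at most 12, crops included, and the job is handed in when it is done.

```bash
mkdir -p pics; ls; cat > h.py <<'E'
import numpy as np, cv2
from station import ctrl, imaging
from scipy.spatial.transform import Rotation as R
def cam(n):
    m=imaging.camera_model(n); return m
def rot(a):
    a=np.array(a,float)
    return a if a.shape==(3,3) else (R.from_euler('xyz',a).as_matrix() if a.size==3 else None)
def ray(m,u,v):
    K=np.array(m["camera_matrix"]); d=np.linalg.inv(K)@[u,v,1]; d=np.array([d[0],-d[1],-d[2]])
    return np.array(m["position"]),rot(m["attitude"])@d
def atz(m,u,v,z):
    p,d=ray(m,u,v); return p+d*(z-p[2])/d[2]
def proj(m,P):
    c=rot(m["attitude"]).T@(np.array(P)-m["position"]); q=np.array(m["camera_matrix"])@[c[0],-c[1],-c[2]]; return q[:2]/q[2]
def snap(n,f):
    im=imaging.camera(n); cv2.imwrite("pics/"+f,im[:,:,::-1]); return im
E
python3 - <<'E'
from h import *
print(ctrl.get_obs())
for n in("scene","top","wrist"): print(n,imaging.camera_model(n))
snap("scene","scene0.png");snap("top","top0.png")
E
```

```text
pics
{'time_s': 0.0, 'qpos': array([ 1.12138234e+00,  3.00465941e-01,  1.52162191e+00, -3.15233680e-05,
        1.32072082e+00, -6.66041656e-02]), 'joint_vel': array([ 1.79373957e-03, -1.13257999e-05, -8.97136421e-04, -1.00451920e-03,
       -2.69268981e-03,  1.11237980e-03]), 'tau': array([-2.68998869e-03, -5.31814528e+01, -3.52724004e+01,  7.07170763e-02,
        2.43768393e-02, -1.83145171e-04]), 'ee_pos': array([0.20533794, 0.50994776, 0.22387189]), 'eef_rot': array([-3.14154219e+00,  1.21535815e-03,  1.18799436e+00]), 'force': array([ 0.82794139, -0.56147018,  0.17996603]), 'moment': array([-0.03295327,  0.00121456,  0.0097617 ]), 'grip_width': 0.09340776422717371}
scene {'camera_matrix': array([[389.57670371,   0.        , 320.83985139],
       [  0.        , 389.57670371, 195.75390168],
       [  0.        ,   0.        ,   1.        ]]), 'position': array([1.09178961, 0.20435698, 0.83625075]), 'attitude': array([0.59737822, 0.00722934, 1.76023786])}
top {'camera_matrix': array([[370.97481793,   0.        , 323.74240154],
       [  0.        , 370.97481793, 201.1027261 ],
       [  0.        ,   0.        ,   1.        ]]), 'position': array([0.4495864 , 0.10222908, 0.95128098]), 'attitude': array([ 0.11958574, -0.00578482, -1.57691902])}
wrist {'camera_matrix': array([[280.2763835 ,   0.        , 316.92826901],
       [  0.        , 280.2763835 , 198.23276502],
       [  0.        ,   0.        ,   1.        ]]), 'position': array([0.13241092, 0.53911646, 0.38432937]), 'attitude': array([-0.27522294,  0.00147094,  1.18746586])}
```

View pics/top0.png

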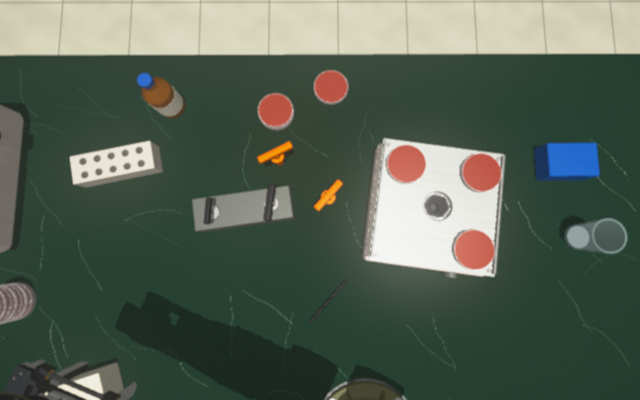

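View pics/scene0.png

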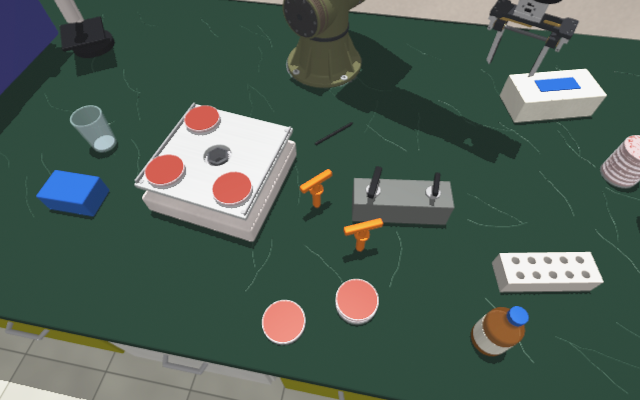

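Top view: the stand is at about (243,208), with the thick (longer) bar at about (271,202) and the slim one at about (210,210). The socket is at about (437,206). Next I'll enlarge these.

```bash
python3 - <<'E'
from h import *
a=cv2.imread("pics/top0.png");b=cv2.imread("pics/scene0.png")
c1=cv2.resize(a[165:245,185:305],None,fx=6,fy=6,interpolation=cv2.INTER_CUBIC)[:, :400*2]
def z(im,u,v,w=30,h=24,f=6): return cv2.resize(im[v-h:v+h,u-w:u+w],(2*w*f,2*h*f),interpolation=cv2.INTER_CUBIC)
t=np.hstack([z(a,271,202),z(a,437,206)]);s=np.hstack([z(b,375,182),z(b,218,155)])
cv2.imwrite("pics/crop0.png",np.vstack([t,s]))
E
```

```text
(no output)
```

View pics/crop0.png

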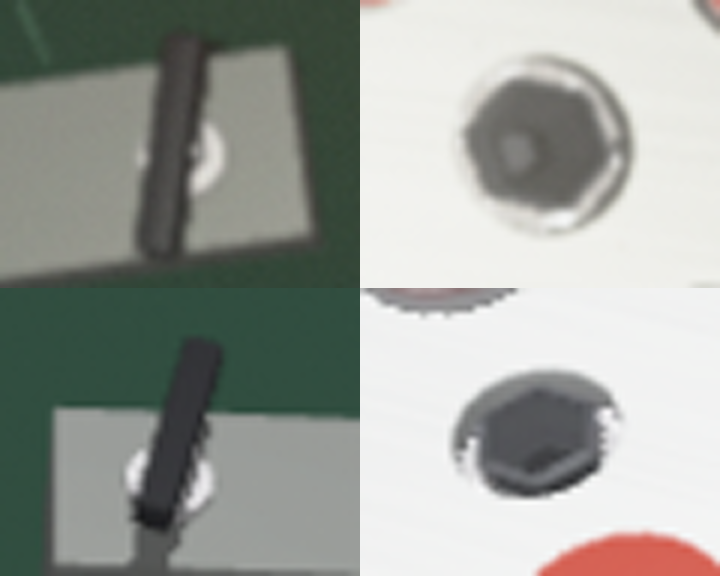

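The thick key's bar ends are at top-image (271.5,184) and (267.7,220.5). The socket's dark hexagon is centred near (437,206), with vertices roughly left and right in the image.

```bash
python3 - <<'E'
from h import *
m=cam("top");s=cam("scene")
e1=atz(m,271.5,184,.123);e2=atz(m,267.7,220.5,.123)
print(e1,e2,(e1+e2)/2,np.linalg.norm(e1-e2),np.degrees(np.arctan2(*(e1-e2)[1::-1])))
print('slim',atz(m,210,210,.123))
print('sock top',atz(m,437.2,206,.116),atz(m,438.2,206,.116))
# scene: bar ends crop origin (345,158); socket origin (188,131)
f1=atz(s,345+203/6,158+(345-288)/6,.123);f2=atz(s,345+155/6,158+(515-288)/6,.123)
print('scene',f1,f2,(f1+f2)/2,np.linalg.norm(f1-f2),np.degrees(np.arctan2(*(f1-f2)[1::-1])))
print('sock scene',atz(s,188+(537-360)/6,131+(433-288)/6,.116))
o=ctrl.get_obs();Rt=rot(o["eef_rot"]);print(Rt)
E
```

```text
[0.58864345 0.21463069 0.123     ] [0.50614018 0.22222821 0.123     ] [0.54739182 0.21842945 0.123     ] 0.08285234932868059 -5.26138929390262
slim [0.53040599 0.35154853 0.123     ]
sock top [ 0.53733839 -0.160501    0.116     ] [ 0.53732588 -0.16277334  0.116     ]
scene [0.51338969 0.22556481 0.123     ] [0.59612975 0.21665091 0.123     ] [0.55475972 0.22110786 0.123     ] 0.08321884495322528 173.85102588196582
sock scene [ 0.54097072 -0.16043751  0.116     ]
[[ 3.73507467e-01  9.27627093e-01 -3.84437798e-04]
 [ 9.27626667e-01 -3.73507664e-01 -8.90203300e-04]
 [-9.69367163e-04 -2.41171740e-05 -9.99999530e-01]]
```

```bash
python3 -m handwheel '[[[0,0,-0.015,-0.144],[0,0,-0.015,-0.144],[-0.026,0.037,0,0],[-0.026,0.037,0,0],[-0.026,0.037,0,0],[-0.026,0.037,0,0],[-0.026,0.037,0,0],[-0.026,0.037,0,0],[-0.026,0.037,0,0],[-0.026,0.037,0,0]]]' 0.06 40
cat >> h.py <<'E'
def go(x,y,z,yaw=None):
    "remaining shift in tool axes"
    o=ctrl.get_obs();Rt=rot(o["eef_rot"]);d=Rt.T@(np.array([x,y,z])-o["ee_pos"])
    print('t',round(o["time_s"],2),'pos',o["ee_pos"].round(4),'rpy',o["eef_rot"].round(4),'F',o["force"].round(1),'M',o["moment"].round(2),'w',round(o["grip_width"],4),'q6',round(o["qpos"][5],2),'SHIFT',d.round(4), 'turn',None if yaw is None else round(o["eef_rot"][2]-yaw,4))
E
python3 -c "
from h import *
go(.549,.219,.254,1.475)"
```

```text
time_s: 1.1
ee_pos: [0.4887, 0.2718, 0.2524]
eef_rot: [-3.138, 0.005, 1.497]
force: [0.2, 0.8, -0.2]
grip_width: 0.0599
t 1.1 pos [0.4887 0.2718 0.2524] rpy [-3.1379  0.0053  1.4971] F [ 0.2  0.8 -0.2] M [ 0.07 -0.02  0.04] w 0.0599 q6 -1.05 SHIFT [-0.0482  0.064  -0.0016] turn 0.0221
```

```bash
python3 -m handwheel '[[[-0.024,0.032,0,0.022],[-0.024,0.032,0,0],[0,0,0,0]]]'
python3 -c "
from h import *
go(.549,.219,.115,1.475)
im=snap('wrist','w1.png');m=cam('wrist')
for P in [(.549,.219,.123),(.591,.215,.123),(.507,.223,.123)]: print(proj(m,P))
print(m)"
```

```text
time_s: 1.4
ee_pos: [0.5532, 0.212, 0.2507]
eef_rot: [-3.136, 0.007, 1.469]
force: [0.5, -0.3, -1.0]
grip_width: 0.06
t 1.4 pos [0.5532 0.212  0.2507] rpy [-3.1361  0.0069  1.4694] F [ 0.5 -0.3 -1. ] M [0.01 0.02 0.07] w 0.06 q6 -1.16 SHIFT [ 0.0075 -0.0042  0.1357] turn -0.0056
[323.30648756 193.33232385]
[323.30945256 230.37951639]
[323.30329051 153.38578734]
{'camera_matrix': array([[280.2763835 ,   0.        , 316.92826901],
       [  0.        , 280.2763835 , 198.23276502],
       [  0.        ,   0.        ,   1.        ]]), 'position': array([0.47466832, 0.22172104, 0.41164145]), 'attitude': array([-0.26922126,  0.00688368,  1.46971506])}
```

View pics/w1.png

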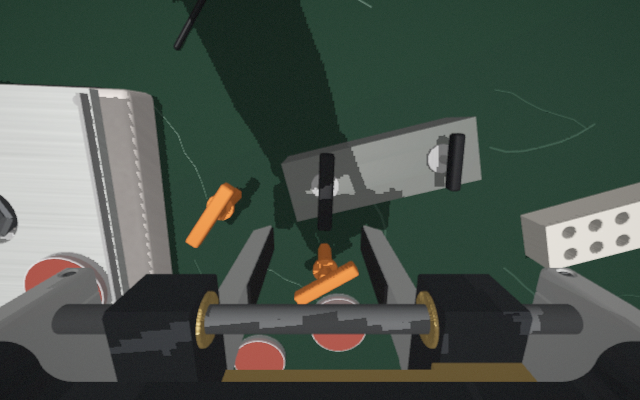

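```bash
python3 -m handwheel '[[[0.009,-0.004,0.03,0],[0,0,0.04,0],[0,0,0.035,0],[0,0,0.025,0],[0,0,0,0]]]'
python3 -c "
from h import *
go(.549,.221,.115,1.472)"
```

```text
time_s: 1.95
ee_pos: [0.5446, 0.2262, 0.1171]
eef_rot: [-3.136, 0.005, 1.474]
force: [0.1, -0.0, 0.2]
grip_width: 0.0598
t 1.95 pos [0.5446 0.2262 0.1171] rpy [-3.1361  0.0054  1.4735] F [ 0.1 -0.   0.2] M [0.04 0.03 0.03] w 0.0598 q6 -1.14 SHIFT [-0.0048  0.0049  0.0021] turn 0.0015
```

```bash
python3 -m handwheel '[[[-0.005,0.005,0.002,0],[0,0,0,0]]]'
python3 -m handwheel '[[[0,0,0,0],[0,0,0,0],[0,0,0,0],[0,0,0,0],[0,0,0,0]]]' 0 55
python3 -c "
from h import *
go(.549,.221,.115,1.472)"
```

```text
time_s: 2.15
ee_pos: [0.5491, 0.2218, 0.117]
eef_rot: [-3.137, 0.005, 1.475]
force: [0.7, -0.1, 0.1]
grip_width: 0.0598
time_s: 2.65
ee_pos: [0.5506, 0.2224, 0.1213]
eef_rot: [3.14, 0.002, 1.475]
force: [0.3, 0.2, -0.1]
grip_width: 0.0237
t 2.65 pos [0.5506 0.2224 0.1213] rpy [3.1402e+00 2.1000e-03 1.4751e+00] F [ 0.3  0.2 -0.1] M [0.05 0.03 0.01] w 0.0237 q6 -1.15 SHIFT [-0.0015 -0.0014  0.0063] turn 0.0031
```

```bash
python3 -m handwheel '[[[0,0,0.006,0],[0,0,0,0],[0,0,0,0]]]'
python3 -c "
from h import *
go(.549,.221,.115,1.472)"
```

```text
time_s: 2.95
ee_pos: [0.5518, 0.2224, 0.1185]
eef_rot: [3.136, 0.001, 1.475]
force: [-0.0, 0.6, -2.1]
grip_width: 0.0163
t 2.95 pos [0.5518 0.2224 0.1185] rpy [3.1356e+00 8.0000e-04 1.4751e+00] F [-0.   0.6 -2.1] M [ 0.05 -0.05  0.  ] w 0.0163 q6 -1.15 SHIFT [-0.0017 -0.0027  0.0035] turn 0.0031
```

```bash
python3 -m handwheel '[[[0,0,-0.03,0],[0,0,-0.035,0],[0,0,-0.045,0],[0,0,-0.04,0]]]'
python3 -c "
from h import *
go(.539,-.161,.265,1.472)"
```

```text
time_s: 3.35
ee_pos: [0.5482, 0.2218, 0.2631]
eef_rot: [-3.131, 0.008, 1.475]
force: [-0.4, -0.1, -3.6]
grip_width: 0.0168
t 3.35 pos [0.5482 0.2218 0.2631] rpy [-3.1309  0.0079  1.475 ] F [-0.4 -0.1 -3.6] M [ 0.04 -0.03  0.01] w 0.0168 q6 -1.15 SHIFT [-0.3819  0.0274  0.0008] turn 0.003
```

```bash
python3 -m handwheel '[[[-0.04,0.003,0,0],[-0.045,0.003,0,0],[-0.045,0.003,0,0],[-0.045,0.003,0,0],[-0.045,0.003,0,0],[-0.045,0.003,0,0],[-0.03,0.003,0,0],[0,0,0,0]]]'
python3 -c "
from h import *
go(.539,-.161,.265,1.472)
im=snap('wrist','w2.png');m=cam('wrist')
print(proj(m,(.539,-.161,.116)))
im=snap('top','t2.png');
a=im[150:260,340:510]; cv2.imwrite('pics/t2c.png',cv2.resize(a[:,:,::-1],None,fx=4.7,fy=4.7,interpolation=cv2.INTER_CUBIC))
im=snap('scene','s2.png')"
```

```text
time_s: 4.15
ee_pos: [0.5401, -0.0832, 0.2632]
eef_rot: [-3.129, 0.005, 1.479]
force: [0.2, 1.2, -3.9]
grip_width: 0.0168
t 4.15 pos [ 0.5401 -0.0832  0.2632] rpy [-3.1289  0.0049  1.4787] F [ 0.2  1.2 -3.9] M [ 0.07  0.02 -0.06] w 0.0168 q6 -1.69 SHIFT [-0.0776  0.0061 -0.0015] turn 0.0067
[248.88926441 198.16733011]
```

View pics/w2.png

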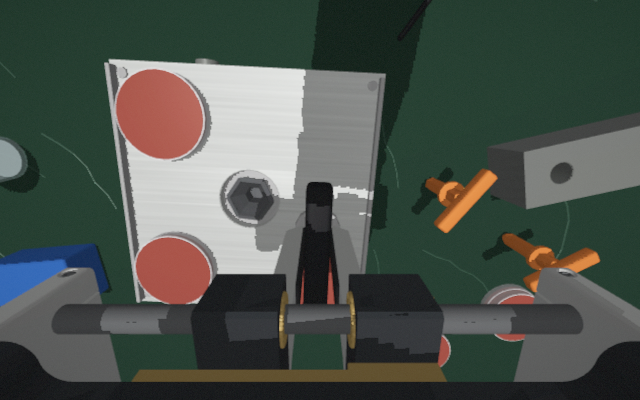

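The socket shows at about (250,197) in the wrist view, against a prediction of (249,198). Next is an enlarged crop to get the hex angle.

```bash
python3 - <<'E'
from h import *
a=cv2.imread("pics/w2.png")
c=cv2.resize(a[160:235,215:345],None,fx=6,fy=6,interpolation=cv2.INTER_CUBIC)
cv2.imwrite("pics/w2c.png",c)
E
```

```text
(no output)
```

View pics/w2c.png

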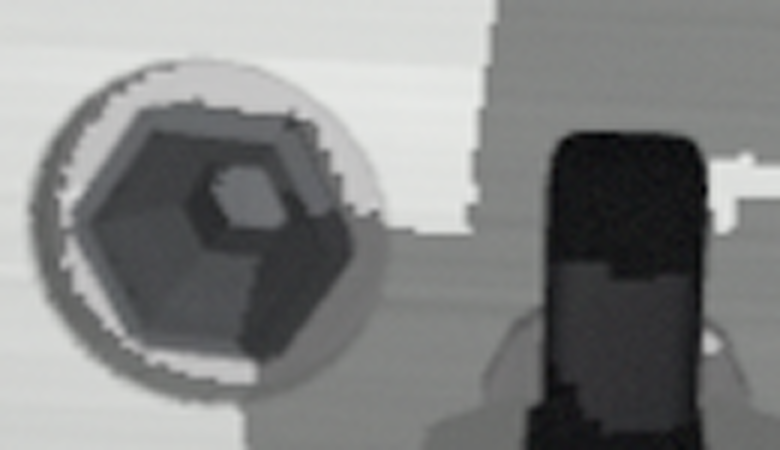

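```bash
python3 - <<'E'
from h import *
m=cam("wrist")
V=[(75,220),(148,108),(300,120),(352,245),(265,360),(135,345)]
P=np.array([atz(m,215+x/6-.4,160+y/6-.4,.116) for x,y in V]);c=P.mean(0);d=P-c
a=np.degrees(np.arctan2(d[:,1],d[:,0]));r=np.hypot(d[:,0],d[:,1])
print(c,a.round(1),r.round(4))
nz=np.exp(1j*np.radians(a)*6).mean();v=np.degrees(np.angle(nz))/6;print('vertex angle mod60',v,'normals',v+30)
go(.539,-.161,.265,1.472)
E
```

```text
[ 0.54051345 -0.1577411   0.116     ] [-101.3 -161.8  136.2   80.5   13.8  -41.6] [0.0261 0.0266 0.0285 0.0266 0.0267 0.0276]
vertex angle mod60 17.64249838939376 normals 47.642498389393765
t 4.3 pos [ 0.5404 -0.0796  0.2636] rpy [-3.1293  0.0042  1.4822] F [-0.5  0.3 -3.7] M [ 0.07 -0.05  0.02] w 0.0163 q6 -1.69 SHIFT [-0.0812  0.0058 -0.0012] turn 0.0102
```

View pics/t2c.png

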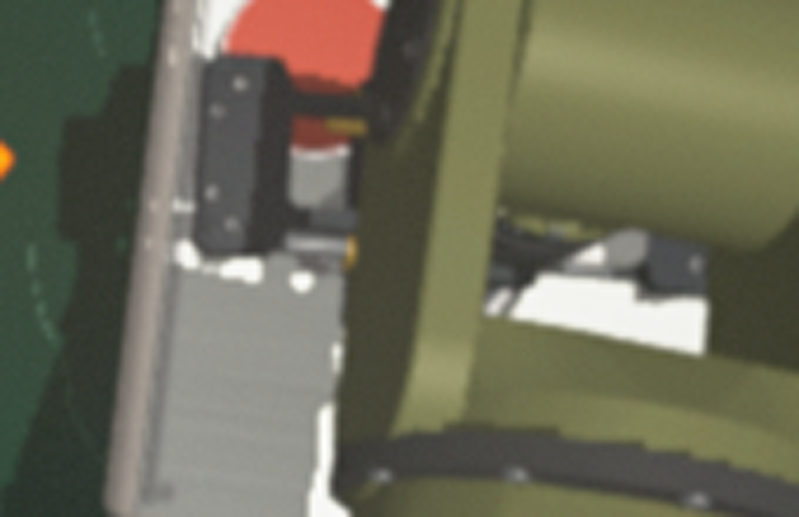

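```bash
python3 - <<'E'
from h import *
m=cam("wrist");o=ctrl.get_obs();Rt=rot(o["eef_rot"])
for dz in (0,.004):
  p=atz(m,319.6,182,o["ee_pos"][2]-dz+.008); print((Rt.T@(p-o["ee_pos"])).round(4))
go(.5395,-.161,.265,1.354)
a=cv2.imread("pics/s2.png"); cv2.imwrite("pics/s2c.png",cv2.resize(a[60:210,130:330],None,fx=4,fy=4,interpolation=cv2.INTER_CUBIC))
E
```

```text
[ 0.0008 -0.0449 -0.0075]
[ 0.0009 -0.044  -0.0035]
t 4.3 pos [ 0.5404 -0.0796  0.2636] rpy [-3.1293  0.0042  1.4822] F [-0.5  0.3 -3.7] M [ 0.07 -0.05  0.02] w 0.0163 q6 -1.69 SHIFT [-0.0812  0.0063 -0.0012] turn 0.1282
```

View pics/s2c.png

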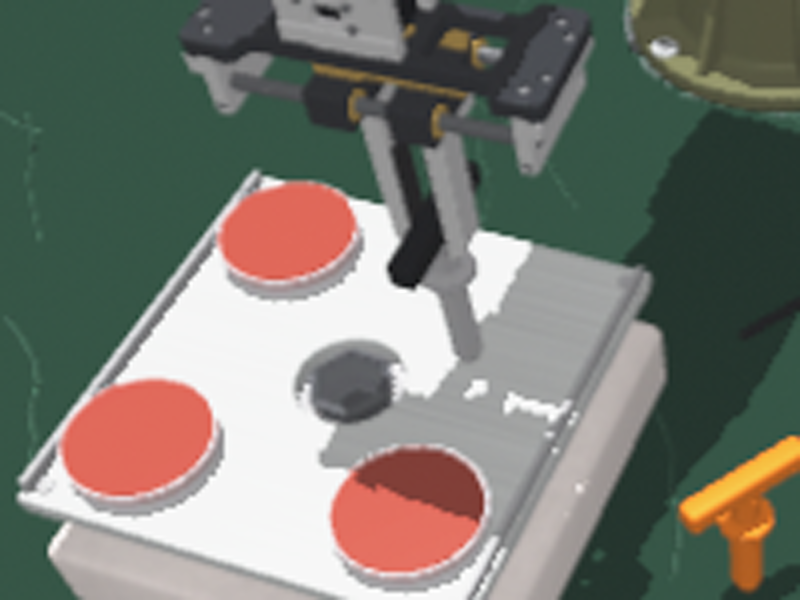

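```bash
python3 - <<'E'
from h import *
m=cam("scene")
p=atz(m,130+472/4,60+354/4,.153); print(p)
c=np.array([.5402,-.081,.2634]);Rt=rot([-3.1291,.0045,1.480])
k=c+Rt@[0.0005,-.002,.004]; t=k+Rt@[0,0,.107]; print('key',k,'tip pred',t,proj(m,t)-[130,60])
E
```

```text
[ 0.53716279 -0.07880319  0.153     ]
key [ 0.53820234 -0.08033402  0.25942309] tip pred [ 0.53682752 -0.0806923   0.15243252] [117.29853646  88.44178784]
```

```bash
python3 -m handwheel '[[[-0.035,0.003,0,0.128],[-0.035,0,0,0],[0,0,0,0]]]'
python3 -c "
from h import *
go(.5415,-.161,.263,1.354)"
```

```text
time_s: 4.6
ee_pos: [0.5334, -0.1464, 0.263]
eef_rot: [-3.129, 0.005, 1.356]
force: [0.1, 0.7, -3.7]
grip_width: 0.0162
t 4.6 pos [ 0.5334 -0.1464  0.263 ] rpy [-3.1287  0.005   1.3559] F [ 0.1  0.7 -3.7] M [-0.   -0.07 -0.01] w 0.0162 q6 -1.69 SHIFT [-0.0125  0.0111 -0.0001] turn 0.0019
```

```bash
python3 -m handwheel '[[[-0.0125,0.011,0,0],[0,0,0.01,0],[0,0,0.01,0],[0,0,0,0]]]'
python3 -c "
from h import *
go(.5415,-.161,.183,1.354)"
```

```text
time_s: 5.0
ee_pos: [0.5418, -0.1565, 0.2404]
eef_rot: [-3.127, 0.004, 1.361]
force: [-0.4, -0.5, -3.2]
grip_width: 0.0168
t 5.0 pos [ 0.5418 -0.1565  0.2404] rpy [-3.127   0.0036  1.3607] F [-0.4 -0.5 -3.2] M [ 0.06  0.02 -0.01] w 0.0168 q6 -1.7 SHIFT [-0.0043  0.0015  0.0574] turn 0.0067
```

```bash
python3 -m handwheel '[[[-0.005,0.001,0.005,0.006],[0,0,0.01,0],[0,0,0.01,0],[0,0,0,0]]]'
python3 -c "
from h import *
go(.5415,-.161,.183,1.354)"
```

```text
time_s: 5.4
ee_pos: [0.5412, -0.16, 0.2129]
eef_rot: [-3.126, 0.003, 1.356]
force: [0.5, 0.3, -3.2]
grip_width: 0.0163
t 5.4 pos [ 0.5412 -0.16    0.2129] rpy [-3.1262  0.0034  1.3564] F [ 0.5  0.3 -3.2] M [0.02 0.   0.  ] w 0.0163 q6 -1.7 SHIFT [-0.0008  0.001   0.0299] turn 0.0024
```

Tip is about 14 mm into the funnel with no contact forces. I'll continue in small steps.

```bash
python3 -m handwheel '[[[-0.001,0,0.006,0],[0,0,0.006,0],[0,0,0.006,0]]]'
python3 -c "
from h import *
go(.5415,-.161,.183,1.354)"
```

```text
time_s: 5.7
ee_pos: [0.5409, -0.1612, 0.1944]
eef_rot: [-3.128, 0.004, 1.356]
force: [-0.4, -0.7, -4.0]
grip_width: 0.0162
t 5.7 pos [ 0.5409 -0.1612  0.1944] rpy [-3.1278  0.0036  1.3563] F [-0.4 -0.7 -4. ] M [ 0.02 -0.    0.01] w 0.0162 q6 -1.71 SHIFT [0.0004 0.0007 0.0114] turn 0.0023
```

```bash
python3 -m handwheel '[[[0,0,0.005,0],[0,0,0.004,0],[0,0,0.003,0]]]'
python3 -c "
from h import *
go(.5415,-.161,.183,1.354)"
```

```text
time_s: 6.0
ee_pos: [0.5411, -0.1614, 0.1817]
eef_rot: [-3.129, 0.004, 1.356]
force: [0.6, -0.1, 20.4]
grip_width: 0.0168
t 6.0 pos [ 0.5411 -0.1614  0.1817] rpy [-3.129   0.0038  1.3561] F [ 0.6 -0.1 20.4] M [-0.01  0.06 -0.04] w 0.0168 q6 -1.71 SHIFT [ 0.0005  0.0003 -0.0013] turn 0.0021
```

```bash
python3 -m handwheel '[[[0,0,0,0],[0,0,0,0],[0,0,0,0],[0,0,0,0]]]'
python3 -m handwheel '[[[0,0,0,0.1],[0,0,0,0.1],[0,0,0,0.1],[0,0,0,0.1]]]'
python3 -c "
from h import *
go(.5415,-.161,.183,1.354)"
```

```text
time_s: 6.4
ee_pos: [0.5416, -0.1616, 0.1824]
eef_rot: [-3.131, 0.004, 1.356]
force: [-0.3, -0.0, -1.1]
grip_width: 0.0169
time_s: 6.8
ee_pos: [0.5416, -0.1616, 0.1824]
eef_rot: [-3.134, 0.008, 0.944]
force: [0.2, 0.0, -1.8]
grip_width: 0.0163
t 6.8 pos [ 0.5416 -0.1616  0.1824] rpy [-3.1336  0.008   0.9438] F [ 0.2  0.  -1.8] M [-0.02  0.02  0.1 ] w 0.0163 q6 -1.29 SHIFT [ 0.0004 -0.0004 -0.0006] turn -0.4102
```

```bash
python3 -m handwheel '[[[0,0,0.001,0.1],[0,0,0,0.1],[0,0,0,0.1],[0,0,0,0.1]]]'
python3 -c "
from h import *
go(.5415,-.161,.183,1.354)"
python3 -m handwheel '[[[0,0,0,0.06],[0,0,0,0.06]]]'
python3 -c "
from h import *
go(.5415,-.161,.183,1.354)"
```

```text
time_s: 7.2
ee_pos: [0.542, -0.1617, 0.1824]
eef_rot: [-3.139, 0.009, 0.527]
force: [-0.2, 0.1, -2.6]
grip_width: 0.0172
t 7.2 pos [ 0.542  -0.1617  0.1824] rpy [-3.1392  0.0094  0.5271] F [-0.2  0.1 -2.6] M [-0.09 -0.01  0.07] w 0.0172 q6 -0.88 SHIFT [-0.0001 -0.0009 -0.0006] turn -0.8269
time_s: 7.4
ee_pos: [0.542, -0.1617, 0.1824]
eef_rot: [-3.14, 0.01, 0.401]
force: [-0.3, 0.7, -2.1]
grip_width: 0.017
t 7.4 pos [ 0.542  -0.1617  0.1824] rpy [-3.1404  0.0097  0.4006] F [-0.3  0.7 -2.1] M [-0.03  0.04  0.11] w 0.017 q6 -0.75 SHIFT [-0.0002 -0.0009 -0.0006] turn -0.9534
```

```bash
python3 -m handwheel '[[[0,0,0,0.05],[0,0,0,0.05]]]'
python3 -c "
from h import *
go(.5415,-.161,.183,1.354)"
python3 -m handwheel '[[[0,0,0,0.04],[0,0,0,0.04]]]'
python3 -c "
from h import *
go(.5415,-.161,.183,1.354)"
```

```text
time_s: 7.6
ee_pos: [0.542, -0.1617, 0.1824]
eef_rot: [-3.141, 0.01, 0.296]
force: [-0.6, -0.9, -1.7]
grip_width: 0.0168
t 7.6 pos [ 0.542  -0.1617  0.1824] rpy [-3.1414  0.0099  0.296 ] F [-0.6 -0.9 -1.7] M [-0.06  0.06  0.16] w 0.0168 q6 -0.65 SHIFT [-0.0003 -0.0008 -0.0006] turn -1.058
time_s: 7.8
ee_pos: [0.542, -0.1617, 0.1824]
eef_rot: [3.141, 0.01, 0.212]
force: [-0.2, 0.1, -2.1]
grip_width: 0.0169
t 7.8 pos [ 0.542  -0.1617  0.1824] rpy [3.1408 0.01   0.2124] F [-0.2  0.1 -2.1] M [-0.07  0.11  0.17] w 0.0169 q6 -0.56 SHIFT [-0.0003 -0.0008 -0.0006] turn -1.1416
```

```bash
python3 -m handwheel '[[[0,0,0,0.05],[0,0,0,0.04]]]'
python3 -c "
from h import *
go(.5415,-.161,.183,1.354)"
python3 -m handwheel '[[[0,0,0,0.04],[0,0,0,0]]]'
python3 -c "
from h import *
go(.5415,-.161,.183,1.354)
snap('wrist','w3.png');a=snap('scene','s3.png')[60:210,130:330,::-1]
cv2.imwrite('pics/s3c.png',cv2.resize(a,None,fx=4,fy=4,interpolation=cv2.INTER_CUBIC))"
```

```text
time_s: 8.0
ee_pos: [0.542, -0.1617, 0.1824]
eef_rot: [3.14, 0.01, 0.119]
force: [-0.7, -0.6, -0.7]
grip_width: 0.0166
t 8.0 pos [ 0.542  -0.1617  0.1824] rpy [3.1398 0.01   0.1193] F [-0.7 -0.6 -0.7] M [-0.02  0.06  0.3 ] w 0.0166 q6 -0.47 SHIFT [-0.0004 -0.0007 -0.0006] turn -1.2347
time_s: 8.2
ee_pos: [0.542, -0.1616, 0.1824]
eef_rot: [3.139, 0.01, 0.078]
force: [0.8, 1.3, -2.1]
grip_width: 0.0166
t 8.2 pos [ 0.542  -0.1616  0.1824] rpy [3.1392 0.0101 0.0778] F [ 0.8  1.3 -2.1] M [-0.09  0.11  0.33] w 0.0166 q6 -0.43 SHIFT [-0.0004 -0.0006 -0.0006] turn -1.2762
```

View pics/s3c.png

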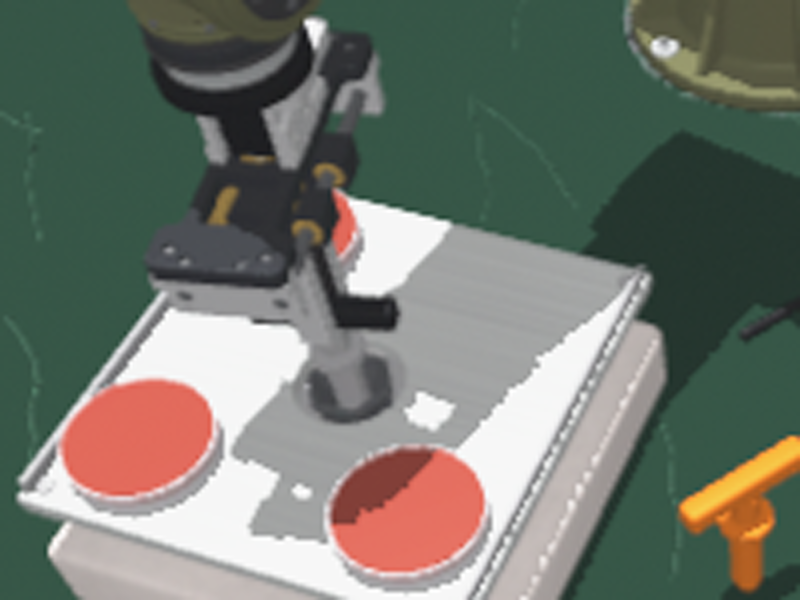

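The key is seated and upright in the socket, with its collar just above the mouth. The moment is rising against the stop, so I'll push a little further to confirm.

```bash
python3 -m handwheel '[[[0,0,0,0.05],[0,0,0,0.05],[0,0,0,0]]]'
python3 -c "
from h import *
go(.5415,-.161,.183,1.354)
a=snap('wrist','w4.png')
cv2.imwrite('pics/w4c.png',cv2.resize(a[90:290,200:440,::-1],None,fx=3,fy=3,interpolation=cv2.INTER_CUBIC))"
```

```text
time_s: 8.6
ee_pos: [0.542, -0.1615, 0.1824]
eef_rot: [3.138, 0.01, -0.019]
force: [0.0, 0.3, -2.1]
grip_width: 0.0168
t 8.6 pos [ 0.542  -0.1615  0.1824] rpy [ 3.1381  0.0099 -0.0193] F [ 0.   0.3 -2.1] M [-0.02  0.07  0.44] w 0.0168 q6 -0.33 SHIFT [-0.0005 -0.0005 -0.0006] turn -1.3733
```

View pics/w4c.png

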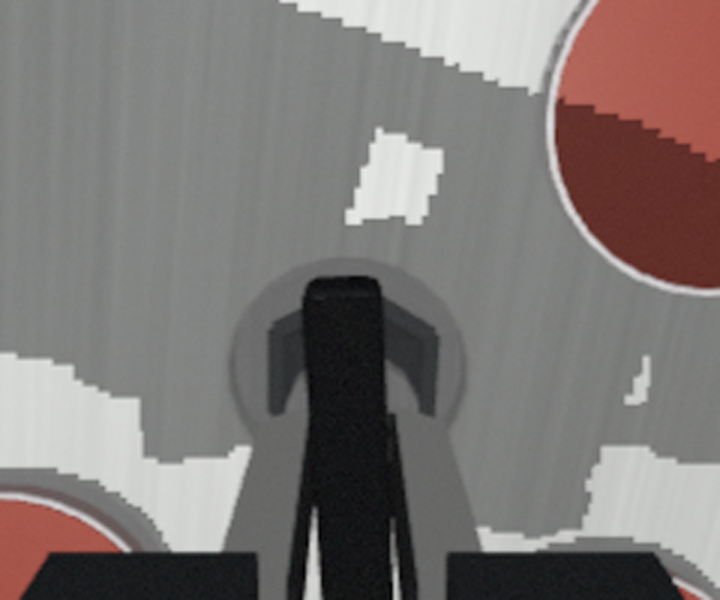

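Hex flats are now at about −61°, having started at −12.4°. That is about 0.85 rad of turn, so the screw is at its stop, and the 0.44 N·m moment agrees. I'll relax the torque and release.

```bash
python3 -m handwheel '[[[0,0,0,-0.06],[0,0,0,0]]]'
python3 -m handwheel '[[[0,0,0,0],[0,0,0,0],[0,0,0,0],[0,0,0,0],[0,0,0,0]]]' 0.06
python3 -c "
from h import *
go(.542,-.1615,.1824,1.354)"
```

```text
time_s: 8.85
ee_pos: [0.542, -0.1616, 0.1824]
eef_rot: [3.139, 0.01, 0.047]
force: [-0.3, 0.3, -1.8]
grip_width: 0.0169
time_s: 9.35
ee_pos: [0.5423, -0.1618, 0.1832]
eef_rot: [3.138, 0.008, 0.045]
force: [-0.1, 0.3, 0.4]
grip_width: 0.0538
t 9.35 pos [ 0.5423 -0.1618  0.1832] rpy [3.1384 0.0085 0.0447] F [-0.1  0.3  0.4] M [-0.03  0.05 -0.04] w 0.0538 q6 -0.39 SHIFT [-0.0003 -0.0003  0.0008] turn -1.3093
```

```bash
python3 -m handwheel '[[[0,0,-0.015,0],[0,0,-0.03,0],[0,0,-0.04,0],[0,0,-0.04,0],[0,-0.03,-0.02,0],[0,0,0,0]]]'
python3 -c "
from h import *
go(.542,-.1615,.1824,1.354)
a=snap('wrist','w5.png');m=cam('wrist');print(proj(m,(.54,-.161,.187)),proj(m,(.54,-.161,.116)))
b=snap('scene','s5.png')
c=cv2.resize(b[60:210,130:330],None,fx=3,fy=3,interpolation=cv2.INTER_CUBIC)
cv2.imwrite('pics/f5.png',np.vstack([cv2.resize(a,(600,375))[60:],cv2.resize(b[80:240,130:480],(600,274))])[:,:,::-1])"
```

```text
time_s: 9.95
ee_pos: [0.5417, -0.1307, 0.3329]
eef_rot: [3.14, 0.01, 0.043]
force: [0.0, -0.1, 0.7]
grip_width: 0.0602
t 9.95 pos [ 0.5417 -0.1307  0.3329] rpy [3.1398 0.0104 0.0426] F [ 0.  -0.1  0.7] M [-0.05  0.1   0.02] w 0.0602 q6 -0.34 SHIFT [0.0006 0.0305 0.1506] turn -1.3114
[315.80503503 215.83123233] [316.62489127 198.81816463]
```

View pics/f5.png

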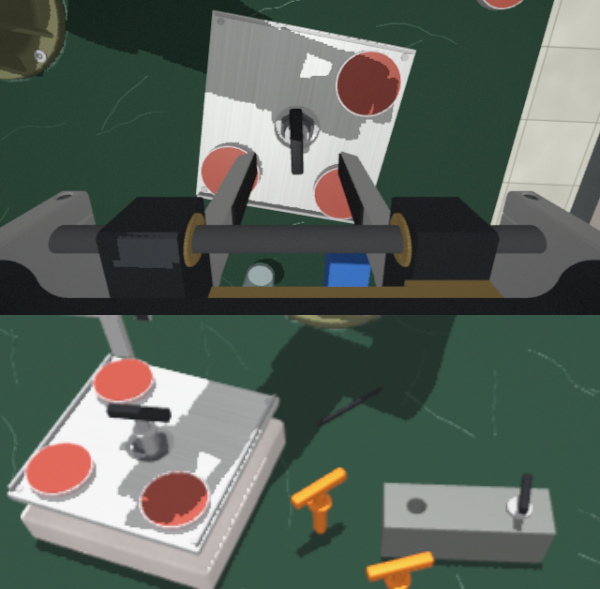

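```bash
python3 -c "
from h import *
print(ctrl.hand_in())"
```

```text
the job is handed in; nothing more can be done
None
```

The thick key is seated in the socket, the screw is turned clockwise to its stop, and the key is released. The job was handed in at about 10 s of the 48 s allowed. Hand-in reports no verdict, so the result rests on my own checks.

- **Seating:** before any turning, the key touched the floor with about 20 N at a tool height of 0.182 m, against about 0.183 m expected for fully home. The tool then held there for 0.4 s.
- **Turning:** the tool turned about 1.37 rad while the hex itself moved about 0.85 rad by the images. The difference is play and a small slip of the bar in the jaws. I estimated the screw's starting angle at about 0.1 rad, so it should now be near 0.95 rad. The screw angle was not measured directly, but the moment rose from 0.1 to 0.44 N·m, which fits the stop.
- **After release:**
  - In the last pictures the thick key stands upright and alone, with its bar centre within about 1 pixel of where a fully home key should appear.
  - The slim key is in its hole.
  - The gripper is open, about 150 mm higher, and feels no contact force.

One check disagreed: the hex mouth measured about 15 % larger than stated, 26.5 mm against 23.1 mm centre to corner. I took this to be the outer lip, and it did not affect the centre or the angle.

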